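# Share the nuts out over the tray

### The arm

A 6-joint arm with a two-finger parallel gripper is mounted at the origin on a cart in front of the work surface, level with it; the furniture and walls round the work are solid. World frame = base frame: x ahead of the robot, y to its left, z up, the work surface at z = 0. Lengths are in m, angles in rad, forces in N, time in s.
With the tool pointing down it reaches from about 0.3 to 0.75 m from the base axis. Payload 8.5 kg.
Tool frame: the origin (TCP) lies midway between the tips of the shut fingers; the grasp point (between the pads) lies 19 mm behind it; z points along the fingers, y is the line along which they close (so a half turn about z gives the same grasp; the last joint's range is limited). The gripper opens to 85 mm and grips with 20 to 120 N. Pads are 22 mm wide; open, the fingers measure 114 mm over their backs; the gripper's body (76 mm by 85 mm) begins 54 mm behind the grasp point. The pads swing forward as they close: fully open they stand 13 mm farther back than shut.
Start: joints at [0.897, 0.381, 1.297, -0, 1.464, -0.215], TCP at [0.244, 0.493, 0.231] pointing down, gripper open.
Joint ranges: [-3.11, 3.11], [-0.89, 2.33], [0.22, 2.48], [-1.42, 4.56], [0.17, 2.85], [-2.88, 2.88]. Speed limits (rad/s): [2.39, 2.39, 3.14, 3.14, 3.14, 3.14].

### API

Orientations are given as a unit quaternion [w, x, y, z].
In Python, from rig import monitor, eyes, order gives the robot as it stands.
- The arm moves only by the tool servo_tool, never from a script. Its argument "rows" is a list of rows, each a list of 3 entries, a list of its own where there are three numbers: the turn, a rotation vector about the tool's x, y, z in rad, then the shift along the tool's x, y, z in m, then the gripper command: -1 is shut, 1 is fully open, values between are in proportion. A call has 1 to 10 rows; each row is the pose to reach, as a shift and turn from the pose commanded when the call began, along the tool's axes at that moment; what a row does not reach only later rows make up. A row lasts 1/12 s, in which the tool goes at most 41.7 mm and 7.16 degrees, less where a joint would pass 70% of its speed; a pose out of reach is approached as far as the arm can. A call with a gripper value outside its range is refused whole. The fingers move at their own pace and stop on an object; the grip force is fixed at half the most. Time passes only in rows, so rows that repeat a pose let the fingers close. It gives the time, the measured TCP pose, the force, the opening and the grip force at its end, in the units of the state.
- monitor.state(): the state, without advancing time (a new reading comes with each control period).
- eyes.snapshot(name): name is "scene" or "top"; returns (picture, depth): 420x560x3 uint8, blue, green, red; 420x560 float32, m along the optical axis (not along the pixel's ray), 0 where there is no reading.
- eyes.camera_info(name): a dict with "fov_y" (degrees; the focal length in pixels is half the picture's height over the tangent of half this angle, whatever the lens; pixels are square), "cx", "cy" (the principal point, pixels), "k1" (the pictures are not rectified: a ray, as slopes to the right and down, at radius r is drawn at 1 + k1 r^2 times it, then the intrinsics apply), "R" (3x3) and "t" (3): a world point X has camera coordinates R X + t. Camera axes: x right, y down, z forward; pixel columns grow to the right and rows downward; lengths in m; the calibration is good to about 2 mm. A picture is of the moment at which its call begins. camera_info takes no time and is no camera call.
- order.sign_off(): hands the job in; it is judged then, once.
The state is a dict: "clock": time; "joints": joint angles; "joint_velocities": joint speeds; "effort": joint torques, N m; "ee_pos": TCP position; "eef_rot": TCP orientation; "force": force on the tool from outside, world axes, zero at the start; "torque": the same for the moment, N m; "gripper_width": opening from 0.0 (shut) to 1.0 (fully open); "grasp_force": force on a finger pad.
Only numpy, scipy, OpenCV 4.12 (cv2) and the standard library are available. Lean on these libraries where they do the work, as an engineer would, in place of code of your own. Each camera call takes 0.05 s, during which the arm holds its last target. There are 200 camera calls.

### The job

Take the small metal scoop that has six steel nuts in it and carry it by its handle over the three-bay tray. Tip and shake the nuts out along the tray so that all six lie in it and each of the three bays gets at least one, then set the scoop down upright on the bench and let go.

Things in the scene. Friction and masses are not known exactly. Their poses are not given: they have to be found in the camera images.
- scoop: The loaded hand scoop: open sheet-aluminium scoop, 95 long (x, from -45 to +50) x 76 wide (y) x 145 high mm, 0.15 to 0.24 kg plus the nuts. Origin: on its underside, straight below the handle; z up. Its open mouth faces its own -x (back towards the robot, within 45 degrees). Pan 64 mm wide inside, walls 55 mm high. A like scoop with nothing in it stands near by and is not wanted.
- scoop_grip (a point): Centre of the scoop's stirrup handle, 135 mm above the middle of its underside: a black bar 16 mm thick (x), 70 mm long (y), 20 mm tall, 70 mm free below it down to the wall tops. Pinch it from above, fingers closing along the scoop's x. Axes as the scoop.
- scoop_lip (a point): Middle of the front edge of the scoop's floor, where nuts fall out: 45 mm from its origin along -x, 30 mm up. Its smooth floor dips in three steps, 30 mm each, to the rear: 5, 13 and 21 degrees from mouth to back. So tipping the mouth down about the scoop's y lets out the front two nuts at 16 to 22 degrees, the next two at 28 to 32, the last at 36 to 40 (each pair within a second); 45 empties it.
- tray: Flat sheet-steel tray, 170 (x) x 256 (y) x 30 high mm, fixed. Origin: centre of its underside; z up. Floor 6 mm thick, walls 4 mm. Two dividers along x, as high as the rim, at y = -42 and +42 mm, part it into three bays side by side, each 80 wide (y) and 162 mm long inside, centres at y = -84, 0, +84 mm. Nuts poured with the lip 55 mm above the rim come to rest 30 to 90 mm ahead of the lip.
- nut_1: Steel hex nut, 24 mm across flats, 13 mm thick, about 30 g, origin in the centre of its lower face. At the start it lies in the scoop, front (mouth) row, right (16 mm to the scoop's -y).
- nut_2: Steel hex nut, 24 mm across flats, 13 mm thick, about 30 g, origin in the centre of its lower face. At the start it lies in the scoop, front (mouth) row, left (16 mm to the scoop's +y).
- nut_3: Steel hex nut, 24 mm across flats, 13 mm thick, about 30 g, origin in the centre of its lower face. At the start it lies in the scoop, middle row, right (16 mm to the scoop's -y).
- nut_4: Steel hex nut, 24 mm across flats, 13 mm thick, about 30 g, origin in the centre of its lower face. At the start it lies in the scoop, middle row, left (16 mm to the scoop's +y).
- nut_5: Steel hex nut, 24 mm across flats, 13 mm thick, about 30 g, origin in the centre of its lower face. At the start it lies in the scoop, rear row, right (16 mm to the scoop's -y).
- nut_6: Steel hex nut, 24 mm across flats, 13 mm thick, about 30 g, origin in the centre of its lower face. At the start it lies in the scoop, rear row, left (16 mm to the scoop's +y).

How it is judged:
By the outcome, as a careful person would: the job done as asked, in the order asked, and still so for the second after the job is handed in, with the robot touching nothing.
It also fails if it takes over 67 s, if anything falls off the work surface, if the arm or the gripper's body presses on something with over 40 N, if the wrist force passes 120 N, or if a joint passes its speed limit or range.

## Working session

There is one attempt and no reset: what is moved stays moved. The work goes in short steps, Python scripts to look and compute and a tool call to move; the robot and the scene stay as the last step left them, time stands still between calls to the robot, and variables do not carry over. Pictures are saved under pics/ and viewed, at most 10 in all, crops included, and the job is handed in when it is done.

Besides the shell and the picture viewer there is one more tool, called after "Emit:" as a command line: name --argument value ..., lists and objects as JSON in quotes. servo_tool: Moves the arm, as the interface text tells. Its arguments: {"type":"object","properties":{"rows":{"type":"array","items":{"type":"array"}}},"required":["rows"]}

```bash
mkdir -p pics; ls; cat > h.py <<'E'
import numpy as np, cv2
from rig import monitor, eyes, order
def world(name,d,u,v,z=None):
    c=eyes.camera_info(name);f=210/np.tan(np.radians(c["fov_y"]/2))
    K=np.array([[f,0,c["cx"]],[0,f,c["cy"]],[0,0,1.]])
    p=cv2.undistortPoints(np.array([[[u,v]]],float),K,np.array([c["k1"],0,0,0,0.]))[0,0]
    R=np.array(c["R"]);t=np.array(c["t"]);r=R.T@np.array([p[0],p[1],1]);o=-R.T@t
    s=d[int(round(v)),int(round(u))] if z is None else (z-o[2])/r[2]
    return o+s*r
def snap(n,fn):
    p,d=eyes.snapshot(n);cv2.imwrite(f"pics/{fn}.png",p);np.save(f"pics/{fn}.npy",d);return p,d
E
python3 - <<'E'
from h import *
for n in("top","scene"):
    snap(n,n+"0"); c=eyes.camera_info(n); print(n,c)
print(monitor.state())
a=np.hstack([cv2.imread("pics/top0.png")]);
E
```

```text
pics
top {'fov_y': 52.64674462379806, 'cx': 276.43179357631425, 'cy': 218.08164689119022, 'k1': -0.07782031819174808, 'R': array([[-0.02900297, -0.99937905,  0.02000865],
       [-0.99604029,  0.02721157, -0.08463609],
       [ 0.08403907, -0.02238412, -0.99621101]]), 't': array([0.09047958, 0.49601384, 0.9272949 ])}
scene {'fov_y': 46.752531696462015, 'cx': 284.76248611253595, 'cy': 204.65161067266135, 'k1': -0.17620632432695582, 'R': array([[ 0.67764797, -0.73537646,  0.00383335],
       [-0.46374659, -0.43137552, -0.77385675],
       [ 0.57072965,  0.52262475, -0.63334907]]), 't': array([-0.27232409,  0.3519919 ,  0.66667918])}
{'clock': 0.1, 'joints': array([ 8.96659854e-01,  3.81157958e-01,  1.29815099e+00,  2.33171854e-05,
        1.46360230e+00, -2.15286679e-01]), 'joint_velocities': array([ 0.0021029 , -0.00148704, -0.00288474,  0.00075748, -0.00173366,
        0.00196744]), 'effort': array([ 4.18979515e-03, -4.49218726e+01, -2.31659013e+01, -1.98397452e-04,
        3.62369537e-03, -4.61206412e-05]), 'ee_pos': array([0.24343226, 0.49291128, 0.23076923]), 'eef_rot': array([-2.94091927e-04,  2.27418700e-01,  9.73796847e-01, -5.90185078e-04]), 'force': array([ 0.1230992 ,  0.01989072, -0.2886591 ]), 'torque': array([-0.00731436, -0.00897265,  0.0141274 ]), 'grasp_force': 0.0, 'gripper_width': 1.001973891004155}
```

View pics/top0.png

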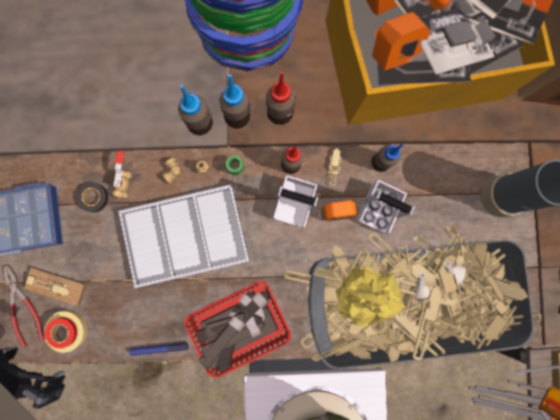

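View pics/scene0.png

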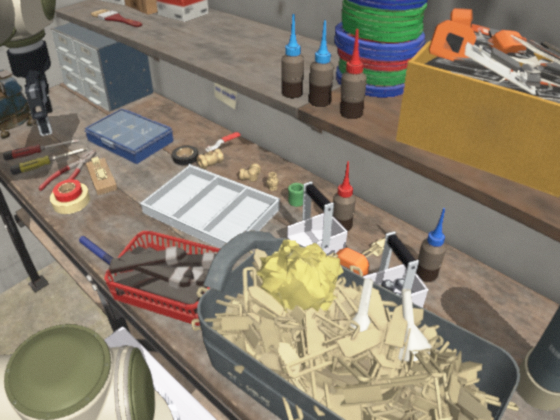

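The loaded scoop is at top (382,207), with nuts visible; the empty one is at (297,201). The tray is at (183,235). Next I'll enlarge these crops.

```bash
python3 - <<'E'
from h import *
p=cv2.imread("pics/top0.png")
a=cv2.resize(p[140:260,260:430],None,fx=4.7,fy=4.7,interpolation=cv2.INTER_CUBIC)
print(a.shape); cv2.imwrite("pics/c1.png",a)
b=cv2.resize(p[175:295,105:265],None,fx=5,fy=5,interpolation=cv2.INTER_CUBIC)
cv2.imwrite("pics/c2.png",b)
E
```

```text
(564, 799, 3)
```

View pics/c1.png

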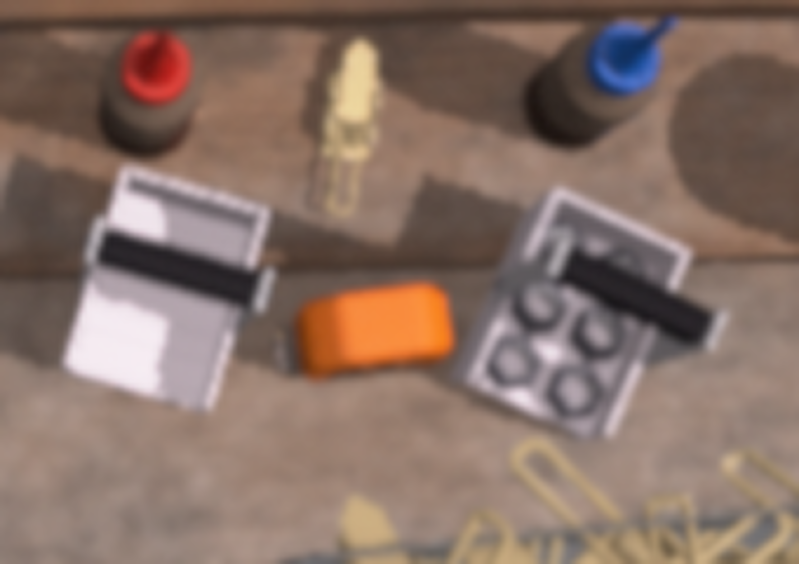

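View pics/c2.png

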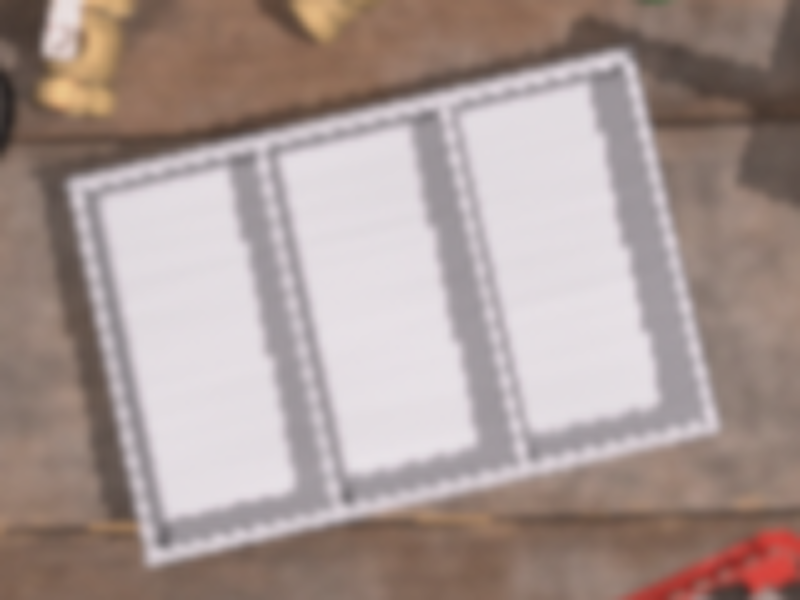

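Crop 1 shows the loaded scoop's bar from (566,265) to (708,327) and its rim corners at (558,190), (692,250), (607,435) and (468,380). In crop 2 the tray rim corners are at (70,182), (628,52), (716,430) and (150,563).

```bash
cat >> h.py <<'E'
from scipy.spatial.transform import Rotation as Rn
def crop(x,y,s,ox,oy): return (x+.5)/s-.5+ox,(y+.5)/s-.5+oy
E
python3 - <<'E'
from h import *
d=np.load("pics/top0.npy")
np.set_printoptions(precision=4,suppress=True)
def P(l,s,ox,oy,z): return np.array([world("top",d,*crop(x,y,s,ox,oy),z) for x,y in l])
h=P([(566,265),(708,327)],4.7,260,140,.145);print("bar",h,h.mean(0),np.linalg.norm(h[1]-h[0]))
v=h[0]-h[1];print("scoop yaw from bar (y axis)",np.degrees(np.arctan2(-v[0],v[1])))
r=P([(558,190),(692,250),(607,435),(468,380)],4.7,260,140,.055);print("rim",r,r.mean(0))
f=(r[:2].mean(0)-r[2:].mean(0));print("len",np.linalg.norm(f),"yaw",np.degrees(np.arctan2(f[1],f[0])))
for q in[(566,265),(637,297),(708,327)]: print("depth",world("top",d,*crop(*q,4.7,260,140)))
t=P([(70,182),(628,52),(716,430),(150,563)],5,105,175,.03);print("tray",t,t.mean(0))
y=(t[0]+t[3]-t[1]-t[2]);print("tray yaw",np.degrees(np.arctan2(-y[0],y[1])),np.linalg.norm(y)/2, "x",np.linalg.norm(t[0]+t[1]-t[2]-t[3])/2)
# shelf height, bin height
for n,(u,v) in dict(shelf=(150,120),shelfedge=(420,140),bluebottle=(395,150),red=(290,152),bin=(385,290),redbot=(282,90),basket=(240,290),emptyhandle=(297,197)).items(): print(n,world("top",d,u,v))
s=monitor.state();print(Rn.from_quat(s["eef_rot"],scalar_first=True).as_matrix())
E
```

```text
bar [[ 0.5258 -0.1255  0.145 ]
 [ 0.4982 -0.1846  0.145 ]] [ 0.512 -0.155  0.145] 0.0652012010915379
scoop yaw from bar (y axis) -25.04483099612771
rim [[ 0.5729 -0.1481  0.055 ]
 [ 0.5432 -0.21    0.055 ]
 [ 0.4582 -0.1652  0.055 ]
 [ 0.4854 -0.1016  0.055 ]] [ 0.5149 -0.1562  0.055 ]
len 0.0975910497651058 yaw -27.89680231633037
depth [ 0.5258 -0.1255  0.1448]
depth [ 0.5116 -0.1548  0.1454]
depth [ 0.4983 -0.1849  0.1441]
tray [[0.5229 0.4265 0.03  ]
 [0.5741 0.1772 0.03  ]
 [0.4059 0.1421 0.03  ]
 [0.3543 0.3913 0.03  ]] [0.4643 0.2843 0.03  ]
tray yaw 11.64449335774914 0.2544990389826866 x 0.17201990099262984
shelf [0.6575 0.2974 0.2435]
shelfedge [ 0.61   -0.1746  0.2464]
bluebottle [ 0.6219 -0.1666  0.1265]
red [0.6245 0.0471 0.1164]
bin [ 0.3486 -0.1088  0.2098]
redbot [0.6573 0.0706 0.3649]
basket [0.3453 0.1583 0.0649]
emptyhandle [0.5281 0.038  0.1439]
[[-0.8966  0.4429 -0.0008]
 [ 0.4429  0.8966 -0.001 ]
 [ 0.0003 -0.0013 -1.    ]]
```

```bash
cat >> h.py <<'E'
np.set_printoptions(precision=4,suppress=True)
def Rt(yaw,tilt=0): # tool x=scoop y, tool y=scoop x, tool z down; tilt>0 = mouth down (deg)
    return Rn.from_euler("z",yaw,degrees=True)*Rn.from_matrix([[0,1,0],[1,0,0],[0,0,-1]])*Rn.from_rotvec([-np.radians(tilt),0,0])
def to(tcp,yaw,tilt=0):
    s=monitor.state();R0=Rn.from_quat(s["eef_rot"],scalar_first=True)
    turn=(R0.inv()*Rt(yaw,tilt)).as_rotvec();sh=R0.inv().apply(np.array(tcp)-s["ee_pos"])
    print("turn",turn,"shift",sh)
G=np.array
def lip_tcp(lip,yaw,tilt): # TCP for a wanted lip position
    c,sn=np.cos(np.radians(tilt)),np.sin(np.radians(tilt))
    # TCP in scoop frame (0,0,.116); lip (-.045,0,.03)
    v=G([.045,0,.086]); v=G([v[0]*c-v[2]*sn,0,v[0]*sn+v[2]*c])
    return G(lip)+Rn.from_euler("z",yaw,degrees=True).apply(v)
T=G([.4643,.2843,0]);TY=11.64
def lip(xb,yb,z=.085): return T+Rn.from_euler("z",TY,degrees=True).apply([xb,yb,z])
E
python3 -c "
from h import *
to([.512,-.155,.25],-26.5)
for b in(84,0,-84):
  for t in(0,20,32,45):print(b,t,lip_tcp(lip(.06,b/1000),TY,t))"
```

```text
turn [-0.0012  0.0008  1.5745] shift [-0.5278 -0.462  -0.0188]
84 0 [0.5502 0.3878 0.171 ]
84 20 [0.5187 0.3813 0.1812]
84 32 [0.4989 0.3772 0.1818]
84 45 [0.4777 0.3728 0.1776]
0 0 [0.5671 0.3055 0.171 ]
0 20 [0.5357 0.299  0.1812]
0 32 [0.5158 0.2949 0.1818]
0 45 [0.4947 0.2906 0.1776]
-84 0 [0.5841 0.2232 0.171 ]
-84 20 [0.5526 0.2167 0.1812]
-84 32 [0.5328 0.2126 0.1818]
-84 45 [0.5116 0.2083 0.1776]
```

Emit:
servo_tool --rows '[[[0,0,1.574],[-0.528,-0.462,-0.02],0.6],[[0,0,1.574],[-0.528,-0.462,-0.02],0.6],[[0,0,1.574],[-0.528,-0.462,-0.02],0.6],[[0,0,1.574],[-0.528,-0.462,-0.02],0.6],[[0,0,1.574],[-0.528,-0.462,-0.02],0.6],[[0,0,1.574],[-0.528,-0.462,-0.02],0.6],[[0,0,1.574],[-0.528,-0.462,-0.02],0.6],[[0,0,1.574],[-0.528,-0.462,-0.02],0.6],[[0,0,1.574],[-0.528,-0.462,-0.02],0.6],[[0,0,1.574],[-0.528,-0.462,-0.02],0.6]]'

```text
clock: 0.93
ee_pos: [0.4032, 0.1064, 0.2432]
eef_rot: [-0.0, 0.756, 0.654, -0.0]
force: [0.7, 0.8, 0.3]
gripper_width: 0.798
grasp_force: 0.0
```

```bash
python3 -c "
from h import *
s=monitor.state();print(s['clock'],s['joints'],s['ee_pos'])
to([.512,-.155,.25],-26.5)"
```

```text
0.9333 [-0.0277  0.1348  1.6082  0.0001  1.3987  0.1165] [0.4032 0.1064 0.2432]
turn [-0.0001 -0.      0.3183] shift [-0.2431  0.1452 -0.0068]
```

Emit:
servo_tool --rows '[[[0,0,0.318],[-0.243,0.145,-0.007],0.6],[[0,0,0.318],[-0.243,0.145,-0.007],0.6],[[0,0,0.318],[-0.243,0.145,-0.007],0.6],[[0,0,0.318],[-0.243,0.145,-0.007],0.6],[[0,0,0.318],[-0.243,0.145,-0.007],0.6],[[0,0,0.318],[-0.243,0.145,-0.007],0.6],[[0,0,0.318],[-0.243,0.145,-0.007],0.6],[[0,0,0.318],[-0.243,0.145,-0.007],0.6],[[0,0,0.318],[-0.243,0.145,-0.007],0.6],[[0,0,0.318],[-0.243,0.145,-0.007],0.6]]'

```text
clock: 1.77
ee_pos: [0.513, -0.1518, 0.2498]
eef_rot: [-0.001, 0.849, 0.529, -0.0]
force: [1.0, 1.0, -0.8]
gripper_width: 0.801
grasp_force: 0.0
```

```bash
python3 -c "
from h import *
s=monitor.state();print(s['clock'],s['joints'],s['ee_pos'])
to([.512,-.155,.116],-26.5)
p,d=snap('scene','s1')
cv2.imwrite('pics/s1c.png',cv2.resize(p[100:350,200:520],None,fx=2.4,fy=2.4))"
```

```text
1.7667 [-0.5093  0.3419  1.3034  0.0002  1.4975 -0.0532] [ 0.513  -0.1518  0.2498]
turn [-0.0012 -0.0003  0.0064] shift [-0.0033  0.0007  0.1338]
```

View pics/s1c.png

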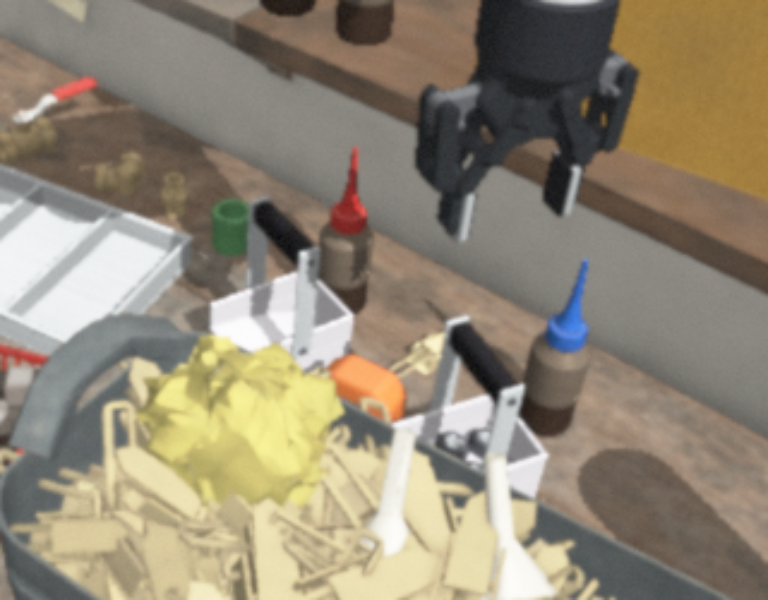

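Gripper is aligned over the loaded scoop's bar, with fingers either side and clear of the blue bottle. Next I'll descend.

Emit:
servo_tool --rows '[[[0,0,0],[0,0,0.02],0.6],[[0,0,0],[0,0,0.04],0.6],[[0,0,0],[0,0,0.06],0.6],[[0,0,0],[0,0,0.08],0.6],[[0,0,0],[0,0,0.1],0.6],[[0,0,0],[0,0,0.115],0.6],[[0,0,0],[0,0,0.125],0.6],[[0,0,0],[0,0,0.134],0.6],[[0,0,0],[0,0,0.134],0.6],[[0,0,0],[0,0,0.134],0.6]]'

```text
clock: 2.65
ee_pos: [0.5133, -0.1516, 0.1165]
eef_rot: [0.0, 0.848, 0.529, 0.0]
force: [-0.3, 0.2, 0.1]
gripper_width: 0.798
grasp_force: 0.0
```

```bash
python3 -c "
from h import *
s=monitor.state();print(s['clock'],s['ee_pos'],s['force'])
to([.512,-.155,.116],-26.5)"
```

```text
2.65 [ 0.5133 -0.1516  0.1165] [-0.284   0.1744  0.0579]
turn [ 0.     -0.      0.0075] shift [-0.0036  0.0003  0.0005]
```

Emit:
servo_tool --rows '[[[0,0,0.007],[-0.003,0,0],0.6],[[0,0,0.007],[-0.003,0,0],0.2],[[0,0,0.007],[-0.003,0,0],-0.2],[[0,0,0.007],[-0.003,0,0],-0.6],[[0,0,0.007],[-0.003,0,0],-1],[[0,0,0.007],[-0.003,0,0],-1],[[0,0,0.007],[-0.003,0,0],-1],[[0,0,0.007],[-0.003,0,0],-1],[[0,0,0.007],[-0.003,0,0],-1],[[0,0,0.007],[-0.003,0,0],-1]]'

```text
clock: 3.48
ee_pos: [0.5121, -0.155, 0.1164]
eef_rot: [0.0, 0.85, 0.526, 0.0]
force: [0.7, -0.8, 3.1]
gripper_width: 0.173
grasp_force: 62.6
```

Emit:
servo_tool --rows '[[[0,0,0],[0,0,-0.004],-1],[[0,0,0],[0,0,-0.012],-1],[[0.01,0,0],[0,0,-0.025],-1],[[0.02,0,0],[0,0,-0.04],-1],[[0.03,0,0],[0,0,-0.058],-1],[[0.04,0,0],[0,0,-0.076],-1],[[0.05,0,0],[0,0,-0.094],-1],[[0.06,0,0],[0,0,-0.112],-1],[[0.07,0,0],[0,0,-0.13],-1],[[0.07,0,0],[0,0,-0.148],-1]]'

```text
clock: 4.32
ee_pos: [0.5117, -0.1548, 0.2652]
eef_rot: [-0.03, 0.85, 0.526, -0.019]
force: [0.1, -0.4, -3.8]
gripper_width: 0.176
grasp_force: 61.8
```

```bash
python3 -c "
from h import *
s=monitor.state();print(s['clock'],s['ee_pos'],s['force'],s['gripper_width'],s['grasp_force'])
print(lip_tcp(lip(.04,-.084),TY,10))
to([.49,.04,.30],-8,-4)
to([.545,.216,.30],11.6,-4)
p,d=snap('scene','s2')
cv2.imwrite('pics/s2c.png',cv2.resize(p[60:310,200:520],None,fx=2,fy=2))"
```

```text
4.3167 [ 0.5117 -0.1548  0.2652] [ 0.0656 -0.413  -3.7973] 0.17580974134720664 61.801514625549316
[0.5492 0.216  0.1775]
turn [-0.0015 -0.0228 -0.3226] shift [ 0.1646 -0.1087 -0.0271]
turn [-0.0015 -0.047  -0.6639] shift [ 0.3466 -0.138  -0.025 ]
```

View pics/s2c.png

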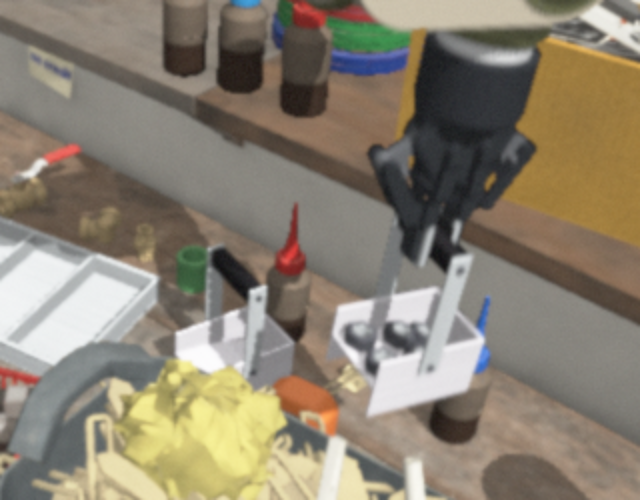

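Scoop is held squarely with nuts inside, at crop (395,340). Now I'll carry it toward the tray.

Emit:
servo_tool --rows '[[[0,0,-0.005],[0.003,-0.002,-0.005],-1],[[0,-0.001,-0.017],[0.009,-0.006,-0.012],-1],[[0,-0.003,-0.038],[0.019,-0.013,-0.018],-1],[[0,-0.005,-0.066],[0.033,-0.022,-0.025],-1],[[0,-0.007,-0.1],[0.05,-0.034,-0.03],-1],[[0,-0.01,-0.137],[0.07,-0.047,-0.03],-1],[[0,-0.013,-0.177],[0.091,-0.061,-0.03],-1],[[0,-0.016,-0.22],[0.114,-0.076,-0.03],-1],[[0,-0.019,-0.265],[0.138,-0.092,-0.029],-1],[[0,-0.022,-0.31],[0.162,-0.107,-0.029],-1]]'

```text
clock: 5.2
ee_pos: [0.4895, 0.0391, 0.3003]
eef_rot: [-0.027, 0.757, 0.652, -0.023]
force: [0.3, 0.2, -4.3]
gripper_width: 0.173
grasp_force: 61.8
```

```bash
python3 -c "
from h import *
s=monitor.state();print(s['clock'],s['joints'],s['ee_pos'],s['force'],s['gripper_width'],s['grasp_force'])
to([.55,.216,.25],11.6,-4)
to(lip_tcp(lip(.04,-.084),TY,10),11.6,10)"
```

```text
5.2 [-0.1615  0.2659  1.2712 -0.0009  1.6759 -0.0132] [0.4895 0.0391 0.3003] [ 0.2731  0.241  -4.3447] 0.1730267003679523 61.76701784133911
turn [-0.0017 -0.0248 -0.3499] shift [0.1839 0.0372 0.0478]
turn [-0.2435  0.0181 -0.3512] shift [0.1838 0.0416 0.1202]
```

```bash
python3 -c "
from h import *
d=np.load('pics/top0.npy')
for u in (140,180,215,250,330):
  print(u,[world('top',d,u,v).round(3).tolist() for v in (138,144,150,156,162)])"
```

```text
140 [[0.625, 0.314, 0.245], [0.615, 0.314, 0.245], [0.668, 0.389, -0.002], [0.653, 0.388, -0.002], [0.639, 0.388, -0.002]]
180 [[0.623, 0.245, 0.244], [0.613, 0.245, 0.244], [0.664, 0.295, -0.001], [0.651, 0.295, -0.002], [0.636, 0.295, -0.001]]
215 [[0.621, 0.184, 0.247], [0.61, 0.184, 0.246], [0.661, 0.213, 0.003], [0.647, 0.213, 0.003], [0.634, 0.214, -0.001]]
250 [[0.62, 0.123, 0.243], [0.61, 0.124, 0.243], [0.66, 0.133, -0.0], [0.645, 0.133, 0.001], [0.631, 0.133, 0.0]]
330 [[0.617, -0.016, 0.244], [0.609, -0.017, 0.232], [0.655, -0.053, 0.002], [0.641, -0.053, -0.001], [0.624, -0.05, 0.013]]
```

Emit:
servo_tool --rows '[[[0,-0.002,-0.035],[0.018,0.003,0.0],-1],[[0,-0.005,-0.075],[0.038,0.006,0.0],-1],[[0,-0.008,-0.115],[0.06,0.01,0.0],-1],[[0,-0.011,-0.155],[0.082,0.015,0.0],-1],[[0,-0.014,-0.195],[0.104,0.02,0.0],-1],[[0,-0.017,-0.235],[0.125,0.025,0.0],-1],[[0,-0.02,-0.275],[0.145,0.029,0.0],-1],[[0,-0.022,-0.31],[0.163,0.033,0.0],-1],[[0,-0.024,-0.335],[0.177,0.036,0.0],-1],[[0,-0.025,-0.35],[0.184,0.037,0.0],-1]]'

```text
clock: 6.03
ee_pos: [0.5544, 0.2155, 0.2972]
eef_rot: [-0.023, 0.631, 0.775, -0.028]
force: [-0.8, 0.8, -4.0]
gripper_width: 0.177
grasp_force: 61.8
```

```bash
python3 -c "
from h import *
l=lip_tcp(lip(.03,-.084),TY,11);print(l)
to(l+[0,0,.06],11.6,11)
to(l,11.6,11)"
```

```text
[0.5378 0.2137 0.178 ]
turn [-0.2639  0.      0.0006] shift [ 0.0016 -0.0123  0.0602]
turn [-0.2639  0.      0.0006] shift [ 0.0016 -0.008   0.1201]
```

Emit:
servo_tool --rows '[[[-0.02,0,0],[0,-0.001,0.003],-1],[[-0.05,0,0],[0,-0.003,0.008],-1],[[-0.08,0,0],[0.001,-0.005,0.015],-1],[[-0.11,0,0],[0.001,-0.007,0.025],-1],[[-0.14,0,0],[0.001,-0.01,0.035],-1],[[-0.17,0,0],[0.001,-0.012,0.045],-1],[[-0.2,0,0],[0.001,-0.012,0.053],-1],[[-0.23,0,0],[0.002,-0.012,0.06],-1],[[-0.25,0,0],[0.002,-0.012,0.067],-1],[[-0.264,0,0],[0.002,-0.012,0.075],-1]]'

```text
clock: 6.87
ee_pos: [0.5365, 0.2117, 0.2237]
eef_rot: [0.061, 0.63, 0.77, 0.075]
force: [0.6, 0.0, -3.6]
gripper_width: 0.171
grasp_force: 61.8
```

```bash
python3 -c "
from h import *
s=monitor.state();print(s['ee_pos'],s['joints'])
l=lip_tcp(lip(.03,-.084),TY,11)
to(l,11.6,11)
for t in(15,18,21,24): to(lip_tcp(lip(.03,-.084),TY,t),11.6,t)"
```

```text
[0.5365 0.2117 0.2237] [ 0.1683  0.3519  1.3799  0.0056  1.2163 -0.0328]
turn [ 0.0016  0.0013 -0.0027] shift [ 0.0017 -0.0072  0.0452]
turn [-0.0682  0.0014 -0.0027] shift [ 0.0017 -0.0133  0.0422]
turn [-0.1205  0.0014 -0.0026] shift [ 0.0016 -0.018   0.0403]
turn [-0.1729  0.0015 -0.0026] shift [ 0.0016 -0.0228  0.0386]
turn [-0.2253  0.0016 -0.0026] shift [ 0.0016 -0.0277  0.0372]
```

Emit:
servo_tool --rows '[[[0,0,0],[0,-0.001,0.005],-1],[[0,0,0],[0.001,-0.002,0.012],-1],[[0,0,0],[0.001,-0.003,0.02],-1],[[0,0,0],[0.002,-0.005,0.028],-1],[[0,0,0],[0.002,-0.006,0.035],-1],[[0,0,0],[0.002,-0.007,0.04],-1],[[0,0,0],[0.002,-0.007,0.045],-1],[[-0.034,0,0],[0.002,-0.01,0.044],-1],[[-0.068,0,0],[0.002,-0.013,0.042],-1],[[-0.094,0,0],[0.002,-0.0155,0.041],-1]]'

```text
clock: 7.7
ee_pos: [0.5301, 0.212, 0.1806]
eef_rot: [0.092, 0.627, 0.766, 0.111]
force: [-0.2, 0.2, -3.9]
gripper_width: 0.173
grasp_force: 61.8
```

```bash
python3 -c "
from h import *
s=monitor.state();print(s['ee_pos'],s['force'])
for t in(20,22,24): to(lip_tcp(lip(.03,-.084),TY,t),11.6,t)"
```

```text
[0.5301 0.212  0.1806] [-0.2199  0.1804 -3.8867]
turn [-0.0598  0.0019 -0.0034] shift [ 0.0001 -0.0066 -0.0026]
turn [-0.0947  0.0019 -0.0034] shift [ 0.0001 -0.0097 -0.0039]
turn [-0.1296  0.002  -0.0034] shift [ 0.     -0.0128 -0.0051]
```

Emit:
servo_tool --rows '[[[-0.025,0,0],[0,-0.003,-0.001],-1],[[-0.05,0,0],[0,-0.0055,-0.002],-1],[[-0.075,0,0],[0,-0.008,-0.003],-1],[[-0.095,0,0],[0,-0.01,-0.004],-1],[[-0.11,0,0],[0,-0.011,-0.0045],-1],[[-0.12,0,0],[0,-0.012,-0.005],-1],[[-0.125,0,0],[0,-0.0125,-0.005],-1],[[-0.125,0,0],[0,-0.0125,-0.005],-1],[[-0.125,0,0],[0,-0.0125,-0.005],-1],[[-0.125,0,0],[0,-0.0125,-0.005],-1]]'

```text
clock: 8.53
ee_pos: [0.5174, 0.2094, 0.1821]
eef_rot: [0.13, 0.62, 0.757, 0.158]
force: [-0.2, -1.0, -2.5]
gripper_width: 0.174
grasp_force: 61.9
```

Emit:
servo_tool --rows '[[[0,0,0],[0,0,0],-1],[[0,0,0],[0,0,0],-1],[[0,0,0],[0,0,0],-1],[[0,0,0],[0,0,0],-1]]'

```text
clock: 8.87
ee_pos: [0.5171, 0.2094, 0.182]
eef_rot: [0.13, 0.62, 0.757, 0.158]
force: [-0.1, -1.0, -3.0]
gripper_width: 0.179
grasp_force: 61.9
```

```bash
python3 -c "
from h import *
s=monitor.state();print(s['clock'],s['ee_pos'],s['force'])
p,d=snap('top','t3');q,_=snap('scene','s3')
cv2.imwrite('pics/t3c.png',np.hstack([cv2.resize(p[165:295,105:265],(480,390)),cv2.resize(q[100:290,100:330],(320,264)).repeat(1,0) if 0 else cv2.copyMakeBorder(cv2.resize(q[130:290,100:260],(320,320)),0,70,0,0,cv2.BORDER_CONSTANT)]))"
```

```text
8.8667 [0.5171 0.2094 0.182 ] [-0.1374 -0.9919 -3.0103]
```

View pics/t3c.png

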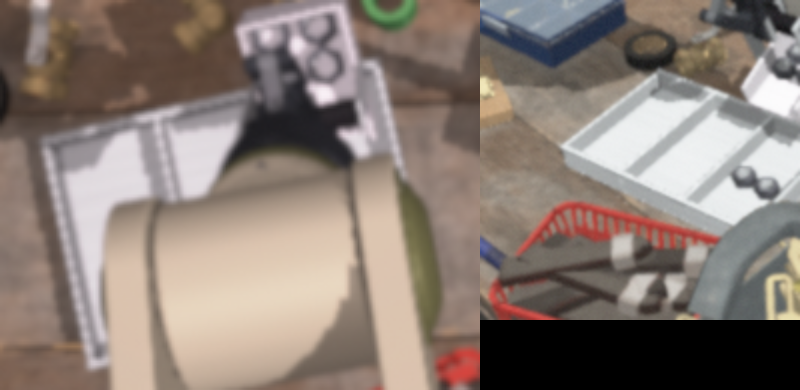

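Two nuts lie in the right bay (crop (743,177) and (767,187)), and four are still in the scoop. Next is the middle bay.

```bash
python3 -c "
from h import *
to(lip_tcp(lip(.03,0),TY,20),11.6,20)
for t in(24,28,30,33,34): to(lip_tcp(lip(.03,0),TY,t),11.6,t)"
```

```text
turn [ 0.0637  0.0021 -0.0032] shift [0.084  0.0051 0.0031]
turn [-0.0061  0.0022 -0.0032] shift [ 0.084  -0.0008 -0.0002]
turn [-0.076   0.0023 -0.0031] shift [ 0.084  -0.0069 -0.0031]
turn [-0.1109  0.0023 -0.003 ] shift [ 0.084  -0.0101 -0.0044]
turn [-0.1632  0.0024 -0.003 ] shift [ 0.0839 -0.0148 -0.0061]
turn [-0.1807  0.0024 -0.003 ] shift [ 0.0839 -0.0165 -0.0067]
```

Emit:
servo_tool --rows '[[[0.02,0,0],[0.003,0.002,0.001],-1],[[0.05,0,0],[0.01,0.004,0.002],-1],[[0.063,0.001,-0.001],[0.02,0.005,0.003],-1],[[0.063,0.001,-0.001],[0.031,0.005,0.003],-1],[[0.063,0.002,-0.002],[0.043,0.005,0.003],-1],[[0.063,0.002,-0.002],[0.055,0.005,0.003],-1],[[0.063,0.002,-0.003],[0.066,0.005,0.003],-1],[[0.063,0.002,-0.003],[0.075,0.005,0.003],-1],[[0.063,0.002,-0.003],[0.081,0.005,0.003],-1],[[0.063,0.002,-0.003],[0.084,0.005,0.003],-1]]'

```text
clock: 9.8
ee_pos: [0.5059, 0.2938, 0.1811]
eef_rot: [0.11, 0.622, 0.763, 0.135]
force: [-0.1, -0.8, -4.3]
gripper_width: 0.171
grasp_force: 61.9
```

Emit:
servo_tool --rows '[[[0,0,0],[0,0,0],-1],[[-0.03,0,0],[0,-0.0025,-0.002],-1],[[-0.06,0,0],[0,-0.005,-0.003],-1],[[-0.09,0,0],[0,-0.0075,-0.0045],-1],[[-0.115,0,0],[0,-0.01,-0.0055],-1],[[-0.14,0,0],[0,-0.012,-0.006],-1],[[-0.16,0,0],[0,-0.014,-0.007],-1],[[-0.18,0,0],[0,-0.0155,-0.0078],-1],[[-0.2,0,0],[0,-0.0175,-0.0085],-1],[[-0.215,0,0],[0,-0.019,-0.009],-1]]'

```text
clock: 10.63
ee_pos: [0.4855, 0.2881, 0.1831]
eef_rot: [0.176, 0.607, 0.744, 0.216]
force: [-0.8, -0.3, -3.0]
gripper_width: 0.173
grasp_force: 61.9
```

Emit:
servo_tool --rows '[[[-0.01,0,0],[0,-0.001,-0.0005],-1],[[-0.018,0,0],[0,-0.002,-0.001],-1],[[-0.018,0,0],[0,-0.002,-0.001],-1],[[-0.018,0,0],[0,-0.002,-0.001],-1],[[-0.018,0,0],[0,-0.002,-0.001],-1],[[-0.018,0,0],[0,-0.002,-0.001],-1],[[-0.018,0,0],[0,-0.002,-0.001],-1],[[-0.018,0,0],[0,-0.002,-0.001],-1]]'

```text
clock: 11.3
ee_pos: [0.4836, 0.2883, 0.183]
eef_rot: [0.182, 0.605, 0.742, 0.223]
force: [-0.1, 0.1, -2.1]
gripper_width: 0.173
grasp_force: 62.0
```

```bash
python3 -c "
from h import *
s=monitor.state();print(s['clock'],s['ee_pos'],s['force'])
for t in(33,): to(lip_tcp(lip(.03,0),TY,t),11.6,t)
for t in(26,): to(lip_tcp(lip(.03,.084),TY,t),11.6,t)
p,d=snap('top','t4');q,_=snap('scene','s4')
cv2.imwrite('pics/t4c.png',np.hstack([cv2.resize(p[165:295,105:265],(400,325)),cv2.copyMakeBorder(cv2.resize(q[130:260,100:260],(400,325)),0,0,0,0,cv2.BORDER_CONSTANT)]))"
```

```text
11.3 [0.4836 0.2883 0.183 ] [-0.0759  0.0912 -2.1063]
turn [ 0.0069  0.0001 -0.0003] shift [0.     0.0003 0.0018]
turn [ 0.129   0.0001 -0.0003] shift [0.084  0.0103 0.008 ]
```

View pics/t4c.png

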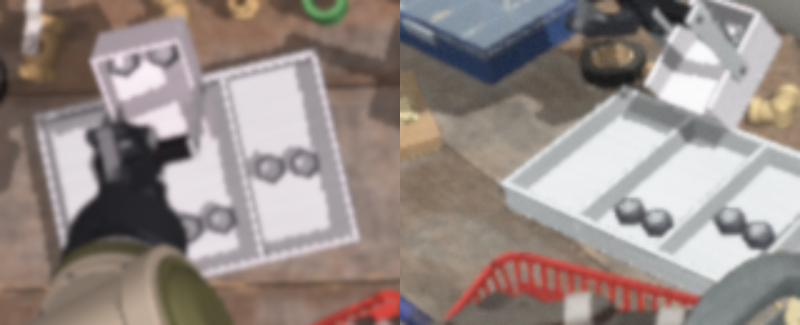

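Two nuts are in the right bay, two in the middle bay, and two remain at the rear of the scoop (left crop (125,62) and (160,55)). Next is the left bay.

Emit:
servo_tool --rows '[[[0.03,0,0],[0.003,0.003,0.002],-1],[[0.07,0,0],[0.01,0.006,0.005],-1],[[0.1,0,0],[0.02,0.008,0.007],-1],[[0.129,0,0],[0.031,0.01,0.008],-1],[[0.129,0,0],[0.043,0.01,0.008],-1],[[0.129,0,0],[0.055,0.01,0.008],-1],[[0.129,0,0],[0.066,0.01,0.008],-1],[[0.129,0,0],[0.075,0.01,0.008],-1],[[0.129,0,0],[0.081,0.01,0.008],-1],[[0.129,0,0],[0.084,0.01,0.008],-1]]'

```text
clock: 12.23
ee_pos: [0.4789, 0.3738, 0.1817]
eef_rot: [0.142, 0.616, 0.755, 0.174]
force: [-0.4, -0.6, -2.9]
gripper_width: 0.175
grasp_force: 62.0
```

```bash
python3 -c "
from h import *
s=monitor.state();print(s['clock'],s['ee_pos'],s['force'],s['joints'])
for t in(30,34,36,40,45): to(lip_tcp(lip(.03,.084),TY,t),11.6,t)"
```

```text
12.2333 [0.4789 0.3738 0.1817] [-0.3749 -0.6141 -2.8893] [ 0.5282  0.381   1.5347 -0.196   0.8026  0.4315]
turn [-0.0698 -0.0003  0.0003] shift [-0.0007 -0.0056 -0.003 ]
turn [-0.1396 -0.0003  0.0003] shift [-0.0007 -0.0119 -0.0055]
turn [-0.1745 -0.0003  0.0003] shift [-0.0007 -0.0151 -0.0066]
turn [-0.2444 -0.0003  0.0003] shift [-0.0007 -0.0216 -0.0084]
turn [-0.3316 -0.0003  0.0003] shift [-0.0007 -0.03   -0.0101]
```

Emit:
servo_tool --rows '[[[-0.035,0,0],[0,-0.003,-0.0015],-1],[[-0.07,0,0],[0,-0.0056,-0.003],-1],[[-0.105,0,0],[0,-0.009,-0.0043],-1],[[-0.14,0,0],[0,-0.012,-0.0055],-1],[[-0.16,0,0],[0,-0.014,-0.006],-1],[[-0.18,0,0],[0,-0.0155,-0.0067],-1],[[-0.2,0,0],[0,-0.0175,-0.0073],-1],[[-0.22,0,0],[0,-0.0195,-0.0078],-1],[[-0.235,0,0],[0,-0.021,-0.008],-1],[[-0.245,0,0],[0,-0.0216,-0.0084],-1]]'

```text
clock: 13.07
ee_pos: [0.4562, 0.3681, 0.1797]
eef_rot: [0.217, 0.594, 0.728, 0.265]
force: [-0.7, 0.7, -2.5]
gripper_width: 0.176
grasp_force: 62.0
```

Emit:
servo_tool --rows '[[[0,0,0],[0,0,0],-1],[[0,0,0],[0,0,0],-1],[[-0.02,0,0],[0,-0.002,-0.0005],-1],[[-0.04,0,0],[0,-0.004,-0.001],-1],[[-0.06,0,0],[0,-0.006,-0.0013],-1],[[-0.087,0,0],[0,-0.0084,-0.0017],-1],[[-0.087,0,0],[0,-0.0084,-0.0017],-1],[[-0.087,0,0],[0,-0.0084,-0.0017],-1],[[-0.087,0,0],[0,-0.0084,-0.0017],-1],[[-0.087,0,0],[0,-0.0084,-0.0017],-1]]'

```text
clock: 13.9
ee_pos: [0.4496, 0.367, 0.1762]
eef_rot: [0.242, 0.584, 0.716, 0.297]
force: [-0.4, 0.6, -1.1]
gripper_width: 0.181
grasp_force: 62.1
```

```bash
python3 -c "
from h import *
s=monitor.state();print(s['clock'],s['ee_pos'],s['force'],s['joints'])
# return path: tilt 0, high
to([.48,.3,.30],6,5)
p,d=snap('top','t5');q,_=snap('scene','s5')
cv2.imwrite('pics/t5c.png',np.hstack([cv2.resize(p[165:295,105:265],(400,325)),cv2.copyMakeBorder(cv2.resize(q[130:260,100:260],(400,325)),0,0,0,0,cv2.BORDER_CONSTANT)]))"
```

```text
13.9 [0.4496 0.367  0.1762] [-0.4415  0.6067 -1.0649] [ 0.6052  0.3326  1.8233 -0.8799  0.3683  1.1386]
turn [ 0.6983 -0.0423  0.0897] shift [-0.0717  0.0992 -0.0759]
```

View pics/t5c.png

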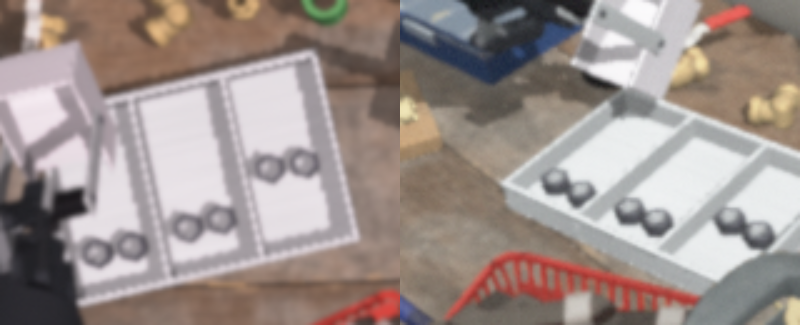

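All six nuts are in the tray, two per bay, and the scoop is empty. I'll lift, level it and take it back to its original spot.

```bash
python3 -c "
from h import *
to([.47,.36,.30],11.6,0)"
```

```text
turn [ 0.7861 -0.0001 -0.0007] shift [-0.0109  0.1009 -0.0743]
```

Emit:
servo_tool --rows '[[[0.04,0,0],[0,0.01,-0.01],-1],[[0.12,0,0],[-0.001,0.025,-0.024],-1],[[0.22,0,0],[-0.002,0.04,-0.038],-1],[[0.32,0,0],[-0.004,0.055,-0.05],-1],[[0.42,0,0],[-0.006,0.07,-0.06],-1],[[0.52,0,0],[-0.008,0.085,-0.068],-1],[[0.62,0,0],[-0.01,0.095,-0.073],-1],[[0.7,0,0],[-0.011,0.1,-0.074],-1],[[0.76,0,0],[-0.011,0.101,-0.074],-1],[[0.786,0,0],[-0.011,0.101,-0.074],-1]]'

```text
clock: 14.83
ee_pos: [0.4716, 0.36, 0.2996]
eef_rot: [-0.001, 0.632, 0.775, -0.001]
force: [-0.3, -0.6, -2.4]
gripper_width: 0.178
grasp_force: 62.0
```

```bash
python3 -c "
from h import *
s=monitor.state();print(s['clock'],s['ee_pos'],s['joints'])
to([.47,.04,.305],-8,0)"
```

```text
14.8333 [0.4716 0.36   0.2996] [0.4519 0.4254 1.0308 0.0017 1.6875 0.25  ]
turn [-0.0026 -0.0007  0.3416] shift [-0.3131 -0.0657 -0.0056]
```

Emit:
servo_tool --rows '[[[0,0,0.01],[-0.01,-0.002,-0.002],-1],[[0,0,0.035],[-0.032,-0.007,-0.004],-1],[[0,0,0.07],[-0.064,-0.013,-0.006],-1],[[0,0,0.11],[-0.1,-0.021,-0.006],-1],[[0,0,0.15],[-0.137,-0.029,-0.006],-1],[[0,0,0.19],[-0.174,-0.037,-0.006],-1],[[0,0,0.23],[-0.21,-0.044,-0.006],-1],[[0,0,0.27],[-0.247,-0.052,-0.006],-1],[[0,0,0.31],[-0.284,-0.06,-0.006],-1],[[0,0,0.342],[-0.313,-0.066,-0.006],-1]]'

```text
clock: 15.67
ee_pos: [0.4673, 0.0376, 0.3059]
eef_rot: [0.001, 0.756, 0.655, 0.0]
force: [0.7, 0.0, -1.0]
gripper_width: 0.176
grasp_force: 62.0
```

```bash
python3 -c "
from h import *
s=monitor.state();print(s['clock'],s['ee_pos'])
to([.512,-.155,.30],-26.5,0)"
```

```text
15.6667 [0.4673 0.0376 0.3059]
turn [0.0018 0.0001 0.3201] shift [-0.1843  0.0716  0.0061]
```

Emit:
servo_tool --rows '[[[0,0,0.045],[-0.028,0.01,0.001],-1],[[0,0,0.095],[-0.056,0.021,0.002],-1],[[0,0,0.145],[-0.084,0.032,0.003],-1],[[0,0,0.19],[-0.11,0.043,0.004],-1],[[0,0,0.23],[-0.134,0.052,0.005],-1],[[0,0,0.265],[-0.154,0.06,0.006],-1],[[0,0,0.295],[-0.17,0.066,0.006],-1],[[0,0,0.31],[-0.18,0.07,0.006],-1],[[0,0,0.32],[-0.184,0.072,0.006],-1],[[0,0,0.32],[-0.184,0.072,0.006],-1]]'

```text
clock: 16.5
ee_pos: [0.5137, -0.1525, 0.2995]
eef_rot: [0.0, 0.85, 0.527, 0.0]
force: [-0.3, -0.2, -2.0]
gripper_width: 0.176
grasp_force: 62.0
```

```bash
python3 -c "
from h import *
s=monitor.state();print(s['clock'],s['ee_pos'])
to([.512,-.155,.117],-26.5,0)"
```

```text
16.5 [ 0.5137 -0.1525  0.2995]
turn [ 0.0002 -0.      0.002 ] shift [-0.003  -0.0004  0.1825]
```

Emit:
servo_tool --rows '[[[0,0,0],[0,0,0.01],-1],[[0,0,0],[0,0,0.03],-1],[[0,0,0],[0,0,0.055],-1],[[0,0,0],[0,0,0.08],-1],[[0,0,0],[0,0,0.105],-1],[[0,0,0],[0,0,0.128],-1],[[0,0,0],[0,0,0.147],-1],[[0,0,0],[0,0,0.16],-1],[[0,0,0],[0,0,0.17],-1],[[0,0,0],[0,0,0.176],-1]]'

```text
clock: 17.33
ee_pos: [0.5134, -0.1508, 0.1227]
eef_rot: [-0.001, 0.849, 0.528, -0.0]
force: [-0.6, 0.6, -2.2]
gripper_width: 0.176
grasp_force: 62.0
```

Emit:
servo_tool --rows '[[[0,0,0],[0,0,0.001],-1],[[0,0,0],[0,0,0.002],-1],[[0,0,0],[0,0,0.003],-1],[[0,0,0],[0,0,0.004],-1],[[0,0,0],[0,0,0.005],-1],[[0,0,0],[0,0,0.006],-1]]'

```text
clock: 17.83
ee_pos: [0.5139, -0.1522, 0.1177]
eef_rot: [0.0, 0.85, 0.527, 0.0]
force: [0.5, -0.4, -1.6]
gripper_width: 0.178
grasp_force: 62.0
```

Emit:
servo_tool --rows '[[[0,0,0],[0,0,0.0005],-1],[[0,0,0],[0,0,0.001],-1],[[0,0,0],[0,0,0.0015],-1],[[0,0,0],[0,0,0.0015],-1]]'

```text
clock: 18.17
ee_pos: [0.514, -0.1523, 0.1164]
eef_rot: [0.0, 0.85, 0.527, 0.0]
force: [-0.0, 0.1, 2.4]
gripper_width: 0.175
grasp_force: 62.6
```

Contact (+2.4 N, against about −2 N when hanging). Releasing now, opening part way.

Emit:
servo_tool --rows '[[[0,0,0],[0,0,0],-0.6],[[0,0,0],[0,0,0],-0.4],[[0,0,0],[0,0,0],-0.1],[[0,0,0],[0,0,0],0.2],[[0,0,0],[0,0,0],0.4],[[0,0,0],[0,0,0],0.6],[[0,0,0],[0,0,0],0.6],[[0,0,0],[0,0,0],0.6],[[0,0,0],[0,0,0],0.6]]'

```text
clock: 18.92
ee_pos: [0.5138, -0.1521, 0.116]
eef_rot: [-0.0, 0.85, 0.527, -0.0]
force: [0.4, -0.6, -0.4]
gripper_width: 0.795
grasp_force: 0.0
```

Emit:
servo_tool --rows '[[[0,0,0],[0,0,-0.005],0.6],[[0,0,0],[0,0,-0.015],0.6],[[0,0,0],[0,0,-0.03],0.6],[[0,0,0],[0,0,-0.05],0.6],[[0,0,0],[0,0,-0.075],0.6],[[0,0,0],[0,0,-0.1],0.6],[[0,0,0],[0,0,-0.12],0.6],[[0,0,0],[0,0,-0.13],0.6],[[0,0,0],[0,0,-0.135],0.6],[[0,0,0],[0,0,-0.135],0.6]]'

```text
clock: 19.75
ee_pos: [0.514, -0.1522, 0.252]
eef_rot: [0.001, 0.85, 0.527, 0.0]
force: [-0.4, -0.6, -0.6]
gripper_width: 0.8
grasp_force: 0.0
```

```bash
python3 -c "
from h import *
s=monitor.state();print(s['clock'],s['ee_pos'],s['force'])
q,_=snap('scene','s6')
cv2.imwrite('pics/s6c.png',cv2.resize(q[60:320,100:520],(800,495)))"
```

```text
19.75 [ 0.514  -0.1522  0.252 ] [-0.3545 -0.5727 -0.647 ]
```

View pics/s6c.png

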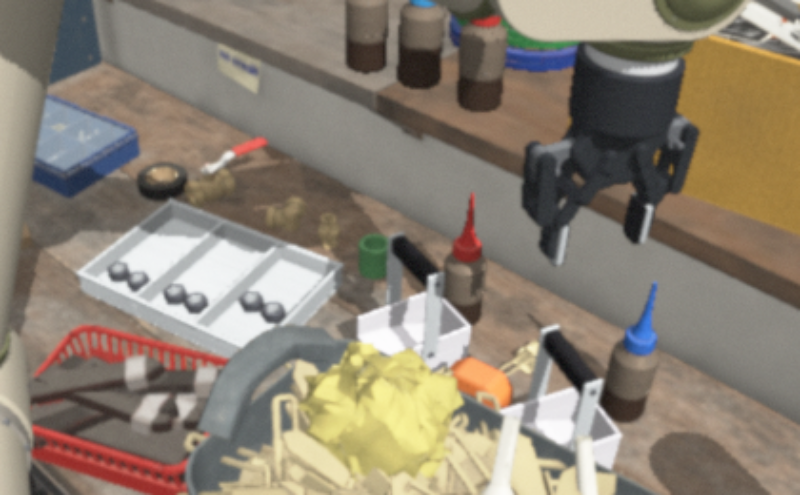

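The scoop stands upright at (570,400), empty and released. The nuts lie two per bay, and the gripper is clear of everything.

```bash
python3 -c "
from h import *
print(order.sign_off())"
```

```text
the job is handed in; nothing more can be done
None
```

Job handed in at about 20 s on the robot's clock: all six nuts are in the tray, two in each bay, and the empty scoop is upright on the bench where it started, released and with the gripper clear.

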